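# Weigh one spray of a perfume bottle

## Task

Start the spray-dose check of the clear perfume bottle that stands on the bench scale: with the fingertips press the red power key down until it stays down, then tap the green tare key to zero the scale, then press the bottle's metal sprayer all the way down and let it spring back up. Touch each lightly, and leave the grey unit key between the other two unpressed. Do not lift, tip or shift the bottle on the pan, and leave the jar, cap, tin, turntable and other bottles as they stand.

Things in the scene. Friction and masses are not known exactly. Their poses are not given: they have to be found in the camera images.
- scale: Grey bench scale, fixed, 270 (x) by 210 (y) mm; origin at the centre of its underside, on the work surface, z up. Dark key panel, top 41 mm up, on its -x side (towards the robot); square steel pan 160 by 176 mm, top 52 mm up, centred at x = +45 mm. Keys in a row at x = -107 mm: red power at y = +62, grey unit at y = 0, green tare at y = -62 mm
- power_key_top (a point): Centre of the top of the red round power key, 22 mm across, 49 mm above the work surface and 8 mm above the panel when up; it moves down with the key
- power_key (a joint): Travel of the power key in m: 0 up (off), 0.006 fully down. Stiff: it starts to move at 3.5 N, takes 5 N at 0.0025 and 7 N at 0.006, and stays down where it is left; the scale is on from 0.0025
- tare_key_top (a point): Centre of the top of the green tare key, 20 (x) by 32 (y) mm, 49 mm above the work surface and 8 mm above the panel when up; it moves down with the key
- tare_key (a joint): Travel of the tare key in m: 0 up, 0.006 fully down; it springs back. It starts to move at 2 N, takes 4 N at 0.0025, where the tap is registered, and 6.8 N at 0.006
- unit_key_top (a point): Centre of the top of the grey square unit key, 18 by 18 mm, between the other two, as high as they are; not to be pressed
- unit_key (a joint): Travel of the unit key in m: 0 up, 0.006 fully down; springs back, as stiff as the tare key
- perfume: Clear glass perfume bottle, loose on the pan, about 0.25 kg: glass block 36 (x) by 58 (y) by 70 mm high, then a brass-coloured collar 22 mm across up to 84 mm, then the metal sprayer up to 99 mm. Origin at the centre of its underside, z up
- sprayer_top (a point): Centre of the flat top of the bottle's round aluminium press-button sprayer, 17.6 mm across, 99 mm above the bottle's underside and 15 mm above its collar when up; it moves down with the sprayer
- sprayer (a joint): Travel of the sprayer in m: 0 up, 0.007 fully down; it springs back. It starts to move at 3 N, takes 6.5 N at 0.005, from where the stroke counts as full, and 8 N at 0.007
- cap: Black plastic bottle cap, loose, standing mouth up on the work surface beside the scale, 33 mm across, 24 mm high; origin at the centre of its underside
- honey_jar: Empty clear glass honey jar, open, loose, on the work surface beside the scale, 72 mm across, 86 mm high; origin at the centre of its underside
- tin: Round aluminium tin with lid, loose, 79 mm across, 48 mm high; origin at the centre of its underside
- turntable: Small bamboo lazy susan, 250 mm across, top 24.5 mm above the work surface; origin at the centre of its underside. Its foot is fixed, its top turns freely about the vertical
- turntable_top (a joint): Angle of the turntable's top in rad about the vertical, counter-clockwise from above positive
- amber_bottle: Amber glass bottle with black cap, loose on the turntable, 36 mm across, 85 mm high; origin at the centre of its underside
- green_perfume: Round green glass perfume bottle with its black cap on, loose on the turntable, 52 mm across, 84 mm high; origin at the centre of its underside

How it is judged:
By the outcome, as a careful person would: the job done as asked, in the order asked, and still so for the second after the job is handed in, with the robot touching nothing.
It also fails if it takes over 58 s, if anything falls off the work surface, if the arm or the gripper's body presses on something with over 40 N, if the wrist force passes 120 N, or if a joint passes its speed limit or range.

## Robot

A 6-joint arm with a two-finger parallel gripper is mounted at the origin on the work surface. World frame = base frame: x ahead of the robot, y to its left, z up, the work surface at z = 0. Lengths are in m, angles in rad, forces in N, time in s.
With the tool pointing down it reaches from about 0.375 to 0.9 m from the base axis. Payload 3.1 kg.
Tool frame: the origin (TCP) lies at the very end of the fingers, on their centre line; the grasp point (between the pads) lies 19 mm behind it; z points along the fingers, y is the direction in which the jaws open and shut (so a half turn about z gives the same grasp; the last joint's range is limited). The gripper opens to 87 mm and grips with 3 to 60 N. Pads are 19 mm wide; open, the fingers measure 117 mm over their backs; the gripper's body (75 mm by 190 mm) begins 51 mm behind the grasp point.
Start: joints at [0.963, 0.527, 1.433, -0, 1.181, -0.178], TCP at [0.26, 0.568, 0.223] pointing down, gripper open.
Joint ranges: [-3.08, 3.08], [-0.75, 2.2], [0.22, 2.44], [-1.43, 4.57], [0, 2.65], [-2.85, 2.85]. Speed limits (rad/s): [2.79, 2.79, 3.14, 3.14, 3.14, 3.14].

## Interface

Orientations are given as a unit quaternion [x, y, z, w].
In Python, from rig import robot, optics gives the robot as it stands.
- The arm moves only by the shell command python3 -m inch 'ROWS' [FORCE]. ROWS is JSON, a list of rows, each an object of numbers: "ax", "ay", "az": the turn, a rotation vector about the tool's x, y, z in rad; "dx", "dy", "dz": the shift along the tool's x, y, z in mm; "gripper": the opening in per cent of the stroke, from 0 (shut) to 100 (fully open). In form: [{"ax": .., "ay": .., "az": .., "dx": .., "dy": .., "dz": .., "gripper": ..}, ...]. A call has 1 to 8 rows; each row shifts and turns the commanded pose from where the row before left it, along the tool's axes as they then stand; what a row does not reach is not made up. A row lasts 1/10 s, in which the tool goes at most 50 mm and 8.59 degrees, less where a joint would pass 70% of its speed; a pose out of reach is approached as far as the arm can. A call with a gripper value outside its range is refused whole. The fingers move at their own pace and stop on an object; FORCE is the grip in N (left out, the last holds). Time passes only in rows, so rows that do not move let the fingers close. It gives the time, the measured TCP pose, the force and the opening at its end, in the units of the state.
- robot.get_obs(): the state, without advancing time (a new reading comes with each control period).
- optics.camera(name): name is "scene" or "top" or "wrist"; returns a dict with "img" (480x640x3 uint8, red, green, blue), "depth" (480x640 float32, m along the optical axis (not along the pixel's ray), 0 where there is no reading), "camera_matrix" (3x3 intrinsics, pixels), "position" and "attitude" of the camera in the world. Camera axes: x right, y up, looking along -z (the intrinsics and any distortion apply to the point x, -y, -z); pixel columns grow to the right and rows downward; lengths in m; the calibration is good to about 2 mm. A picture is of the moment at which its call begins.
- robot.hand_in(): hands the job in, once; it reports no verdict.
The state is a dict: "time": time; "q": joint angles; "joint_velocities": joint speeds; "joint_torque": joint torques, N m; "position": TCP position; "tool_rot": TCP orientation; "ft_force": force on the tool from outside, world axes, zero at the start; "moment": the same for the moment, N m; "grip_width": finger opening in m.
Only numpy, scipy, OpenCV 4.12 (cv2) and the standard library are available. Lean on these libraries where they do the work, as an engineer would, in place of code of your own. Each camera call takes 0.05 s, during which the arm holds its last target.

## Working session

There is one attempt and no reset: what is moved stays moved. The work goes in short steps, Python scripts to look and compute and a shell command to move; the robot and the scene stay as the last step left them, time stands still between calls to the robot, and variables do not carry over. Pictures are saved under pics/ and viewed, and the job is handed in when it is done.

```bash
mkdir -p pics; ls; cat > h.py <<'E'
from rig import robot, optics
import numpy as np, cv2, pickle
from scipy.spatial.transform import Rotation as R
def snap(n,tag):
    c=optics.camera(n); cv2.imwrite(f'pics/{tag}.png',c['img'][:,:,::-1]); pickle.dump(c,open(f'{tag}.pkl','wb')); return c
def att(c):
    a=np.array(c['attitude']); return a if a.shape==(3,3) else R.from_quat(a).as_matrix()
def ray(c,u,v):
    K=np.array(c['camera_matrix']); d=np.array([(u-K[0,2])/K[0,0],-(v-K[1,2])/K[1,1],-1.]); return np.array(c['position']),att(c)@d
def onz(c,u,v,z):
    p,d=ray(c,u,v); return p+d*(z-p[2])/d[2]
E
python3 - <<'E'
from h import *
for n in('scene','top','wrist'):
    c=snap(n,n+'0'); print(n,c['position'],c['attitude'],c['camera_matrix'],[k for k in c])
print(robot.get_obs())
E
```

```text
pics
scene [ 1.09077112 -0.05262827  0.87629005] [0.20787998 0.18948023 0.64227311 0.71299959] [[441.62247944   0.         327.03465943]
 [  0.         441.62247944 239.14895008]
 [  0.           0.           1.        ]] ['img', 'depth', 'camera_matrix', 'position', 'attitude']
top [ 0.36788244 -0.00961071  1.41778599] [ 0.04942521 -0.06756981 -0.70059003  0.70863607] [[492.35951719   0.         318.86393799]
 [  0.         492.35951719 252.85725058]
 [  0.           0.           1.        ]] ['img', 'depth', 'camera_matrix', 'position', 'attitude']
wrist [0.19938277 0.59659202 0.38361459] [-0.10467827 -0.06603744  0.53607639  0.83504708] [[393.36556875   0.         320.59890993]
 [  0.         393.36556875 243.87617101]
 [  0.           0.           1.        ]] ['img', 'depth', 'camera_matrix', 'position', 'attitude']
{'time': 0.15, 'q': array([ 9.62500621e-01,  5.28262950e-01,  1.43359190e+00, -1.77201784e-05,
        1.18141254e+00, -1.78509670e-01]), 'joint_velocities': array([ 0.00029123, -0.00218828, -0.00434313,  0.00021663,  0.00030657,
       -0.00051577]), 'joint_torque': array([ 7.07897998e-04, -4.40429986e+01, -1.76842046e+01,  6.33554673e-02,
        5.52394066e-02, -1.20651439e-04]), 'position': array([0.26008204, 0.56770172, 0.22179521]), 'tool_rot': array([ 2.13239541e-01,  9.76999589e-01, -7.76544802e-04, -3.13423958e-04]), 'ft_force': array([ 0.31611612,  0.15444989, -0.2726387 ]), 'moment': array([ 0.04025708,  0.0021934 , -0.03528621]), 'grip_width': 0.08681012774535533}
```

View pics/scene0.png

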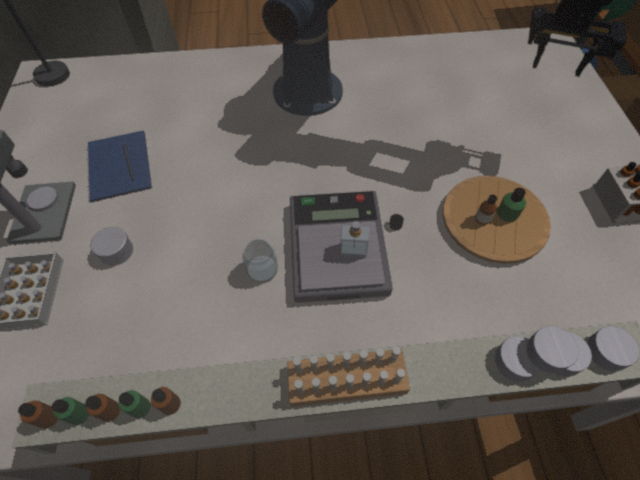

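View pics/top0.png

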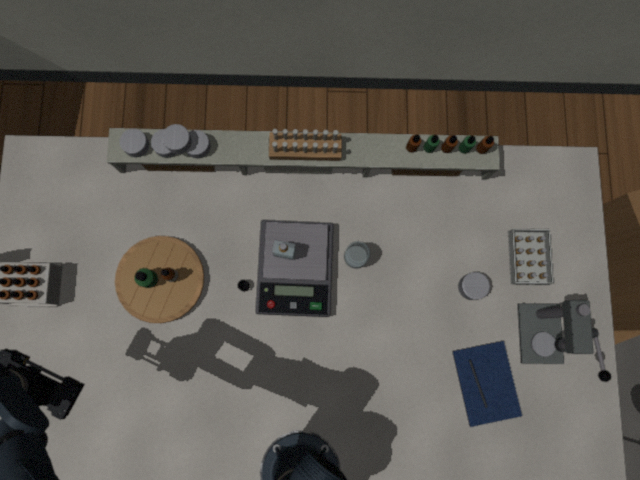

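Scene: scale is at about (340,245), red key (360,198), green key (308,200) and sprayer (355,231). Top: red key (271,304), green key (315,306) and sprayer (283,245). The cap, jar and turntable are clear of the scale on both sides. Next I'll measure these points.

```bash
cat > m.py <<'E'
from h import *
def cent(m,box):
    x0,y0,x1,y1=box; mm=np.zeros_like(m,np.uint8); mm[y0:y1,x0:x1]=m[y0:y1,x0:x1]
    n,l,s,c=cv2.connectedComponentsWithStats(mm); i=1+np.argmax(s[1:,4]); return c[i],s[i]
boxes={'scene':(295,188,380,225),'top':(255,285,332,318)}
rays={}
for n in boxes:
    c=pickle.load(open(n+'0.pkl','rb')); im=c['img'].astype(int); r,g,b=im[...,0],im[...,1],im[...,2]
    for k,m in(('red',(r>g+50)&(r>b+50)),('green',(g>r+35)&(g>b+20))):
        p,s=cent(m,boxes[n]); rays[n,k]=ray(c,*p)
        print(n,k,p,s,onz(c,*p,.049),c['depth'][int(p[1]),int(p[0])])
def tri(a,b):
    (p,d),(q,e)=a,b; t=np.linalg.lstsq(np.c_[d,-e],q-p,rcond=None)[0]; A=p+d*t[0];B=q+e*t[1]; return (A+B)/2,np.linalg.norm(A-B)
for k in('red','green'): print(k,tri(rays['scene',k],rays['top',k]))
for n,b in(('scene',(280,180,420,310)),('top',(230,210,380,325))):
    im=cv2.imread(f'pics/{n}0.png')[b[1]:b[3],b[0]:b[2]]; s=5 if n=='scene' else 5
    cv2.imwrite(f'pics/{n}_crop.png',cv2.resize(im,None,fx=s,fy=s,interpolation=cv2.INTER_CUBIC))
E
python3 m.py
```

```text
scene red [359.74418605 197.41860465] [356 194   9   7  43] [0.45414792 0.08864903 0.049     ] 1.0469894
scene green [312.2 201.4] [311 200   3   3   5] [ 0.45406785 -0.02434488  0.049     ] 1.0449201
top red [270.43478261 303.84782609] [267 300   8   8  46] [0.45223292 0.08879647 0.049     ] 1.359385
top green [315.44230769 305.5       ] [310 302  11   8  52] [ 0.44902599 -0.03568483  0.049     ] 1.3574593
red (array([0.45237925, 0.08900111, 0.04670459]), np.float64(7.956309338008185e-05))
green (array([ 0.44969642, -0.02997384,  0.04389311]), np.float64(0.011638439266704846))
```

View pics/scene_crop.png

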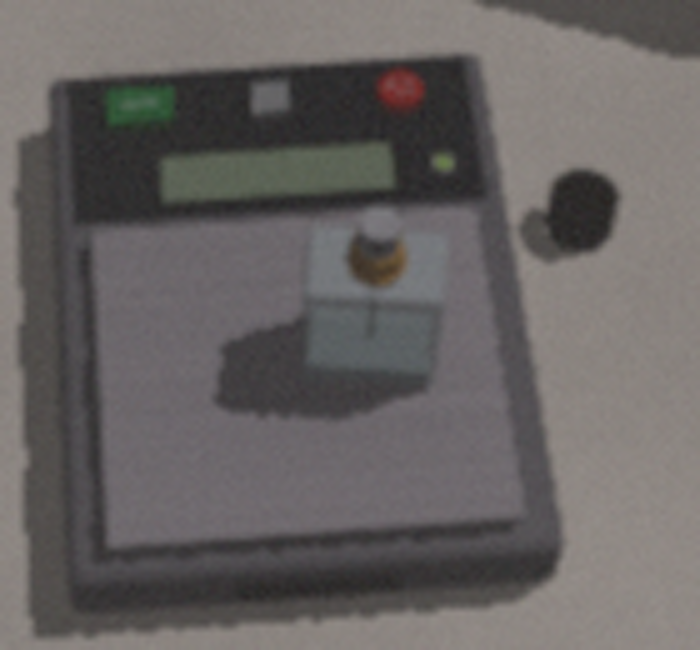

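View pics/top_crop.png

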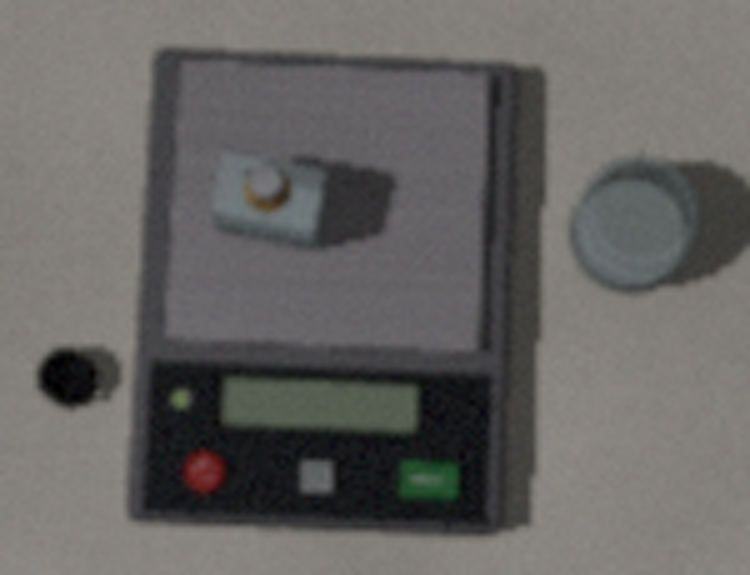

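```bash
cat >> m.py <<'E'
print('---')
S=pickle.load(open('scene0.pkl','rb'));T=pickle.load(open('top0.pkl','rb'))
print(onz(S,356,224.4,.151),onz(T,283.4,246.4,.151),tri(ray(S,356,224.4),ray(T,283.4,246.4)))
for nm,a in(('green',(280+140/5,180+104/5)),('unit',(280+271/5,180+98/5)),('red',(280+401/5,180+91/5)),('cap',(280+583/5,180+198/5))): print(nm,'scene',onz(S,*a,.049 if nm!='cap' else .024))
for nm,a in(('green',(230+429/5,210+479/5)),('unit',(230+317/5,210+477/5)),('red',(230+205/5,210+471/5))): print(nm,'top',onz(T,*a,.049))
im=T['img'].astype(int)
E
python3 m.py | sed -n '/---/,$p'
```

```text
---
[0.59921309 0.05409136 0.151     ] [0.59572063 0.05149454 0.151     ] (array([0.59658059, 0.0531528 , 0.14726484]), np.float64(0.002972870256526957))
green scene [ 0.45125097 -0.03403935  0.049     ]
unit scene [0.45422988 0.02776618 0.049     ]
red scene [0.45657685 0.08938683 0.049     ]
cap scene [0.50960606 0.16986798 0.024     ]
green top [ 0.44820918 -0.03668409  0.049     ]
unit top [0.44864373 0.0253028  0.049     ]
red top [0.4512799  0.08721306 0.049     ]
```

```bash
python3 -m inch '[{"az":-0.14,"gripper":0},{"az":-0.14},{"az":-0.14},{"dx":-12,"dy":-30},{"dx":-12,"dy":-30},{"dx":-12,"dy":-30},{"dx":-12,"dy":-30},{"dx":-12,"dy":-30}]' 10
```

```text
invalid input
```

```bash
python3 -m inch '[{"dx":-12,"dy":-30},{"dx":-12,"dy":-30},{"dx":-12,"dy":-30},{"dx":-12,"dy":-30},{"dx":-12,"dy":-30},{"dx":-12,"dy":-30},{"dx":-12,"dy":-30},{"dx":-12,"dy":-30}]'; python3 -m inch '[{"dx":-12,"dy":-30},{"dx":-12,"dy":-30},{"dx":-12,"dy":-30},{"dz":20},{}]'
```

```text
invalid input
invalid input
```

All the fields seem to be required, so I'll write complete rows.

```bash
python3 -m inch '[{"ax":0,"ay":0,"az":-0.14,"dx":0,"dy":0,"dz":0,"gripper":0},{"ax":0,"ay":0,"az":-0.14,"dx":0,"dy":0,"dz":0,"gripper":0},{"ax":0,"ay":0,"az":-0.14,"dx":0,"dy":0,"dz":0,"gripper":0},{"ax":0,"ay":0,"az":0,"dx":-12,"dy":-30,"dz":0,"gripper":0},{"ax":0,"ay":0,"az":0,"dx":-12,"dy":-30,"dz":0,"gripper":0},{"ax":0,"ay":0,"az":0,"dx":-12,"dy":-30,"dz":0,"gripper":0}]' 10
```

```text
time: 0.75
position: [0.2954, 0.4767, 0.2221]
tool_rot: [0.004, 1.0, -0.0, -0.0]
ft_force: [0.1, 0.0, -0.6]
grip_width: 0.0472
```

```bash
python3 -m inch '[{"ax":0,"ay":0,"az":0,"dx":-12,"dy":-30,"dz":0,"gripper":0},{"ax":0,"ay":0,"az":0,"dx":-12,"dy":-30,"dz":0,"gripper":0},{"ax":0,"ay":0,"az":0,"dx":-12,"dy":-30,"dz":0,"gripper":0},{"ax":0,"ay":0,"az":0,"dx":-12,"dy":-30,"dz":0,"gripper":0},{"ax":0,"ay":0,"az":0,"dx":-12,"dy":-30,"dz":0,"gripper":0},{"ax":0,"ay":0,"az":0,"dx":-12,"dy":-30,"dz":0,"gripper":0},{"ax":0,"ay":0,"az":0,"dx":-12,"dy":-30,"dz":0,"gripper":0},{"ax":0,"ay":0,"az":0,"dx":-12,"dy":-30,"dz":0,"gripper":0}]'; python3 -m inch '[{"ax":0,"ay":0,"az":0,"dx":-12,"dy":-30,"dz":0,"gripper":0},{"ax":0,"ay":0,"az":0,"dx":-12,"dy":-30,"dz":0,"gripper":0},{"ax":0,"ay":0,"az":0,"dx":-12,"dy":-30,"dz":0,"gripper":0},{"ax":0,"ay":0,"az":0,"dx":-12,"dy":-30,"dz":0,"gripper":0},{"ax":0,"ay":0,"az":0,"dx":0,"dy":-30,"dz":20,"gripper":0},{"ax":0,"ay":0,"az":0,"dx":0,"dy":0,"dz":0,"gripper":0},{"ax":0,"ay":0,"az":0,"dx":0,"dy":0,"dz":0,"gripper":0}]'
python3 - <<'E'
from h import *
c=snap('wrist','w1'); print(c['position'],c['attitude']); o=robot.get_obs(); print(o['time'],o['position'],o['tool_rot'],o['ft_force'],o['grip_width'])
E
```

```text
time: 1.55
position: [0.3893, 0.2356, 0.2225]
tool_rot: [0.005, 1.0, -0.0, -0.0]
ft_force: [-0.0, -0.5, 0.3]
grip_width: 0.0005
time: 2.25
position: [0.4352, 0.0862, 0.2022]
tool_rot: [0.006, 1.0, 0.0, -0.001]
ft_force: [-0.5, -0.4, 0.5]
grip_width: 0.0006
[0.36853506 0.08754867 0.36423892] [-0.08716342 -0.0869893   0.69754     0.7058848 ]
2.3 [0.43551111 0.08676232 0.20258659] [ 5.20350347e-03  9.99986401e-01  2.56661534e-04 -2.35596548e-04] [ 0.66342479 -0.34283438  0.23669023] 0.0005109660012788779
```

View pics/w1.png

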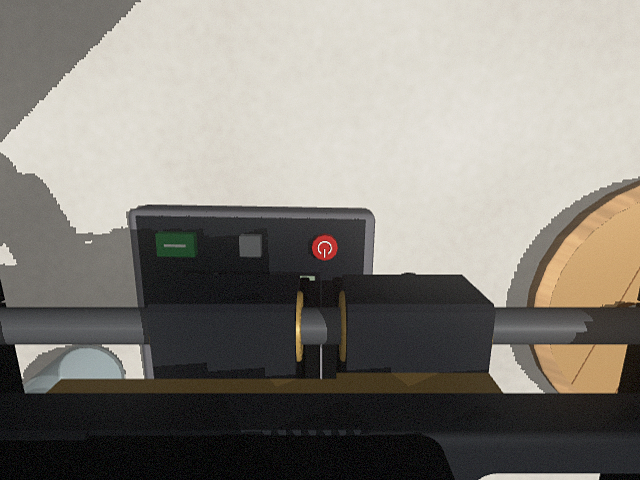

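Wrist view: red key at (324,247), grey (250,245), green (176,245). Closed fingers are at about (322,330).

```bash
python3 - <<'E'
from h import *
c=pickle.load(open('w1.pkl','rb')); im=c['img'].astype(int); r,g,b=im[...,0],im[...,1],im[...,2]
for k,m in(('red',(r>g+60)&(r>b+60)),('green',(g>r+30)&(g>b+20))):
    mm=np.zeros(m.shape,np.uint8); mm[225:265,140:350]=m[225:265,140:350]
    mm=cv2.morphologyEx(mm,cv2.MORPH_CLOSE,np.ones((15,15)))
    n,l,s,ce=cv2.connectedComponentsWithStats(mm); i=1+np.argmax(s[1:,4]); print(k,ce[i],s[i],onz(c,*ce[i],.049), c['depth'][int(ce[i][1]),int(ce[i][0])])
    p,d=ray(c,*ce[i]); print(p+d*c['depth'][int(ce[i][1]),int(ce[i][0])])
print(onz(c,250,245,.049))
E
```

```text
red [324.33653846 247.13269231] [312 235  26  26 520] [0.45081057 0.09005937 0.049     ] 0.3264997
[0.45099168 0.09006489 0.04830608]
green [174.93875147 244.75029446] [155 233  40  24 849] [ 0.44728683 -0.03339675  0.049     ] 0.32599443
[ 0.44749599 -0.03371796  0.04816277]
[0.44824713 0.02861392 0.049     ]
```

```bash
python3 -m inch '[{"ax":0,"ay":0,"az":0,"dx":-8,"dy":1.5,"dz":30,"gripper":0},{"ax":0,"ay":0,"az":0,"dx":-8,"dy":1.5,"dz":30,"gripper":0},{"ax":0,"ay":0,"az":0,"dx":0,"dy":0,"dz":30,"gripper":0},{"ax":0,"ay":0,"az":0,"dx":0,"dy":0,"dz":30,"gripper":0},{"ax":0,"ay":0,"az":0,"dx":0,"dy":0,"dz":18,"gripper":0},{"ax":0,"ay":0,"az":0,"dx":0,"dy":0,"dz":6,"gripper":0},{"ax":0,"ay":0,"az":0,"dx":0,"dy":0,"dz":0,"gripper":0},{"ax":0,"ay":0,"az":0,"dx":0,"dy":0,"dz":0,"gripper":0}]'
python3 - <<'E'
from h import *
snap('wrist','w2');o=robot.get_obs(); print(o['time'],o['position'],o['tool_rot'],o['ft_force'])
E
```

```text
time: 3.1
position: [0.4525, 0.0898, 0.0594]
tool_rot: [0.004, 1.0, -0.0, 0.001]
ft_force: [-0.3, -0.6, 0.5]
grip_width: 0.0006
3.15 [0.45260328 0.08965784 0.05960805] [ 4.50772092e-03  9.99989066e-01 -3.91050618e-05  1.24402151e-03] [ 0.08916329 -0.95254072 -0.11409672]
```

View pics/w2.png

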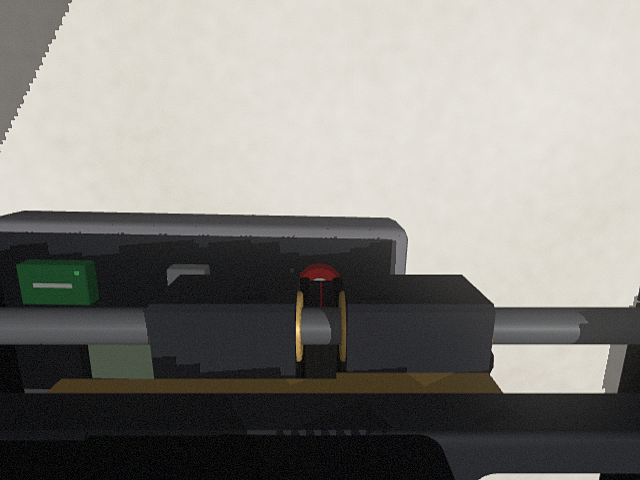

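The fingertips sit over the red key at (320,275). I'll descend to contact and watch the force.

```bash
python3 -m inch '[{"ax":0,"ay":0,"az":0,"dx":0,"dy":0,"dz":5,"gripper":0},{"ax":0,"ay":0,"az":0,"dx":0,"dy":0,"dz":4,"gripper":0},{"ax":0,"ay":0,"az":0,"dx":0,"dy":0,"dz":0,"gripper":0},{"ax":0,"ay":0,"az":0,"dx":0,"dy":0,"dz":0,"gripper":0}]'
for i in 1 ; do python3 -m inch '[{"ax":0,"ay":0,"az":0,"dx":0,"dy":0,"dz":2,"gripper":0},{"ax":0,"ay":0,"az":0,"dx":0,"dy":0,"dz":0,"gripper":0},{"ax":0,"ay":0,"az":0,"dx":0,"dy":0,"dz":0,"gripper":0}]'; done
```

```text
time: 3.55
position: [0.4517, 0.0892, 0.0495]
tool_rot: [0.005, 1.0, -0.0, -0.0]
ft_force: [0.9, 0.5, 0.4]
grip_width: 0.0004
time: 3.85
position: [0.4517, 0.0892, 0.0476]
tool_rot: [0.005, 1.0, -0.0, 0.0]
ft_force: [0.3, 0.2, 1.9]
grip_width: 0.0004
```

```bash
python3 -m inch '[{"ax":0,"ay":0,"az":0,"dx":0,"dy":0,"dz":1,"gripper":0},{"ax":0,"ay":0,"az":0,"dx":0,"dy":0,"dz":0,"gripper":0},{"ax":0,"ay":0,"az":0,"dx":0,"dy":0,"dz":0,"gripper":0}]'
python3 -m inch '[{"ax":0,"ay":0,"az":0,"dx":0,"dy":0,"dz":1,"gripper":0},{"ax":0,"ay":0,"az":0,"dx":0,"dy":0,"dz":0,"gripper":0},{"ax":0,"ay":0,"az":0,"dx":0,"dy":0,"dz":0,"gripper":0}]'
```

```text
time: 4.15
position: [0.4517, 0.0892, 0.0466]
tool_rot: [0.005, 1.0, -0.0, 0.0]
ft_force: [-0.3, -0.8, 4.8]
grip_width: -0.0001
time: 4.45
position: [0.4517, 0.0892, 0.0456]
tool_rot: [0.005, 1.0, -0.0, 0.0]
ft_force: [-0.6, -0.5, 3.6]
grip_width: 0.0003
```

```bash
python3 -m inch '[{"ax":0,"ay":0,"az":0,"dx":0,"dy":0,"dz":1,"gripper":0},{"ax":0,"ay":0,"az":0,"dx":0,"dy":0,"dz":0,"gripper":0},{"ax":0,"ay":0,"az":0,"dx":0,"dy":0,"dz":0,"gripper":0}]'
python3 -m inch '[{"ax":0,"ay":0,"az":0,"dx":0,"dy":0,"dz":0.5,"gripper":0},{"ax":0,"ay":0,"az":0,"dx":0,"dy":0,"dz":0,"gripper":0},{"ax":0,"ay":0,"az":0,"dx":0,"dy":0,"dz":0,"gripper":0}]'
python3 - <<'E'
from h import *
f=[]
for i in range(6):
    optics.camera('wrist'); f.append(robot.get_obs()['ft_force'][2])
print(np.round(f,1),np.mean(f))
E
```

```text
time: 4.75
position: [0.4517, 0.0892, 0.0446]
tool_rot: [0.005, 1.0, -0.0, 0.0]
ft_force: [-1.2, -0.9, 4.5]
grip_width: 0.0006
time: 5.05
position: [0.4518, 0.0892, 0.0441]
tool_rot: [0.005, 1.0, -0.0, 0.0]
ft_force: [0.2, -0.6, 4.4]
grip_width: 0.0004
[5.9 5.2 3.9 4.3 5.  4.4] 4.788237523643414
```

```bash
python3 -m inch '[{"ax":0,"ay":0,"az":0,"dx":0,"dy":0,"dz":1,"gripper":0},{"ax":0,"ay":0,"az":0,"dx":0,"dy":0,"dz":0,"gripper":0},{"ax":0,"ay":0,"az":0,"dx":0,"dy":0,"dz":0,"gripper":0}]'
cat > ff.py <<'E'
from h import *
f=[]
for i in range(6):
    optics.camera('wrist'); f.append(robot.get_obs()['ft_force'][2])
print(np.round(f,1),np.mean(f),robot.get_obs()['position'])
E
python3 ff.py
```

```text
time: 5.65
position: [0.4517, 0.0892, 0.0434]
tool_rot: [0.005, 1.0, -0.0, 0.0]
ft_force: [-0.6, -0.8, 7.9]
grip_width: 0.0008
[8.5 8.5 7.1 8.5 7.6 7.6] 7.963624840862953 [0.45170298 0.08920393 0.04335645]
```

It has bottomed (8 N, TCP at 0.0434 m). I'll lift off, move over the green key and look.

```bash
python3 -m inch '[{"ax":0,"ay":0,"az":0,"dx":0,"dy":0,"dz":-3,"gripper":0},{"ax":0,"ay":0,"az":0,"dx":0,"dy":0,"dz":-20,"gripper":0},{"ax":0,"ay":0,"az":0,"dx":0.5,"dy":-24,"dz":-27,"gripper":0},{"ax":0,"ay":0,"az":0,"dx":0.5,"dy":-25,"dz":0,"gripper":0},{"ax":0,"ay":0,"az":0,"dx":0.5,"dy":-25,"dz":0,"gripper":0},{"ax":0,"ay":0,"az":0,"dx":0.5,"dy":-25,"dz":0,"gripper":0},{"ax":0,"ay":0,"az":0,"dx":0.5,"dy":-25,"dz":0,"gripper":0},{"ax":0,"ay":0,"az":0,"dx":0,"dy":0,"dz":0,"gripper":0}]'
python3 -m inch '[{"ax":0,"ay":0,"az":0,"dx":0,"dy":0,"dz":20,"gripper":0},{"ax":0,"ay":0,"az":0,"dx":0,"dy":0,"dz":15,"gripper":0},{"ax":0,"ay":0,"az":0,"dx":0,"dy":0,"dz":0,"gripper":0},{"ax":0,"ay":0,"az":0,"dx":0,"dy":0,"dz":0,"gripper":0}]'
python3 - <<'E'
from h import *
c=snap('wrist','w3');o=robot.get_obs(); print(o['time'],o['position'],o['tool_rot'],o['ft_force'])
c=snap('top','t3');c=snap('scene','s3')
for n,b in(('s3',(280,180,420,310)),('t3',(230,210,380,325))):
    im=cv2.imread(f'pics/{n}.png')[b[1]:b[3],b[0]:b[2]]; cv2.imwrite(f'pics/{n}c.png',cv2.resize(im,None,fx=5,fy=5,interpolation=cv2.INTER_CUBIC))
E
```

```text
time: 6.75
position: [0.4489, -0.037, 0.0929]
tool_rot: [0.007, 1.0, -0.0, 0.001]
ft_force: [-0.1, 0.2, -0.1]
grip_width: 0.0004
time: 7.15
position: [0.4476, -0.034, 0.0579]
tool_rot: [0.005, 1.0, 0.0, -0.001]
ft_force: [0.5, -0.4, 0.0]
grip_width: 0.0009
7.2 [ 0.44804897 -0.034175    0.05824397] [ 4.61337378e-03  9.99989355e-01  7.63734924e-05 -3.70383620e-05] [-0.05087961 -0.92368715  0.40089125]
```

View pics/w3.png

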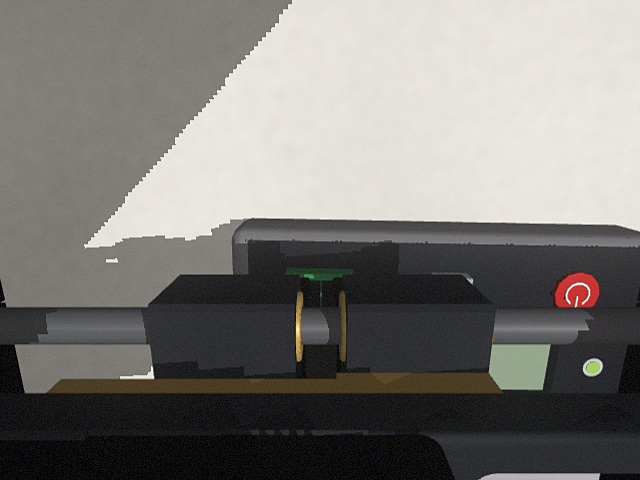

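View pics/s3c.png

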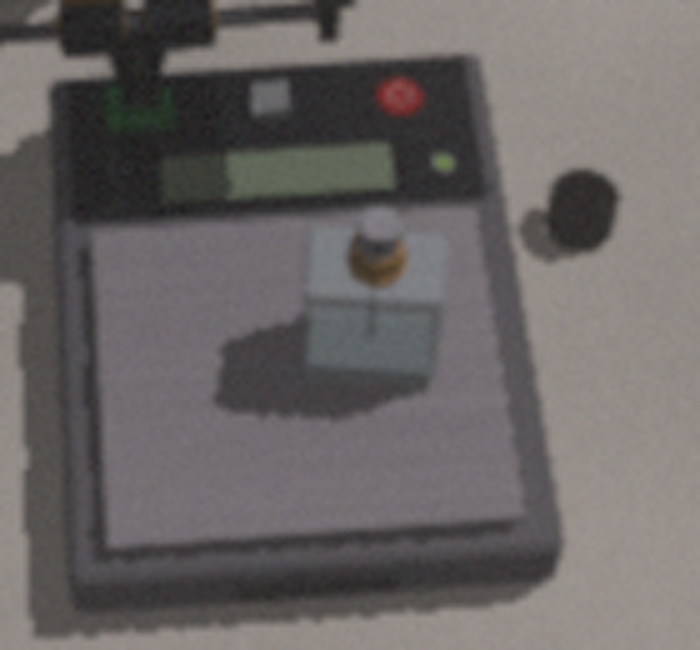

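The red key is now flush and the fingers are centred over the green key at (320,273). Tapping the green key.

```bash
python3 -m inch '[{"ax":0,"ay":0,"az":0,"dx":0,"dy":0,"dz":5,"gripper":0},{"ax":0,"ay":0,"az":0,"dx":0,"dy":0,"dz":4,"gripper":0},{"ax":0,"ay":0,"az":0,"dx":0,"dy":0,"dz":2,"gripper":0},{"ax":0,"ay":0,"az":0,"dx":0,"dy":0,"dz":1,"gripper":0},{"ax":0,"ay":0,"az":0,"dx":0,"dy":0,"dz":0,"gripper":0},{"ax":0,"ay":0,"az":0,"dx":0,"dy":0,"dz":0,"gripper":0}]'; python3 ff.py
```

```text
time: 7.9
position: [0.4483, -0.0347, 0.0463]
tool_rot: [0.005, 1.0, -0.0, 0.0]
ft_force: [1.1, 0.3, 4.3]
grip_width: 0.0002
[4.6 4.4 4.1 4.8 4.8 3.3] 4.335574990284749 [ 0.44832708 -0.03475402  0.04618428]
```

4.3 N is about 2.9 mm. One more millimetre gives some margin.

```bash
python3 -m inch '[{"ax":0,"ay":0,"az":0,"dx":0,"dy":0,"dz":1.2,"gripper":0},{"ax":0,"ay":0,"az":0,"dx":0,"dy":0,"dz":0,"gripper":0},{"ax":0,"ay":0,"az":0,"dx":0,"dy":0,"dz":0,"gripper":0}]'; python3 ff.py
```

```text
time: 8.5
position: [0.4483, -0.0348, 0.0449]
tool_rot: [0.005, 1.0, -0.0, 0.0]
ft_force: [1.0, 1.7, 6.3]
grip_width: 0.0002
[5.5 5.7 5.8 6.1 4.5 6.1] 5.634164662087811 [ 0.44830808 -0.03475917  0.04494102]
```

Tare has been pressed to about 4.5 mm at 5.6 N. I'll release it, rise and move to where the wrist camera can see the sprayer.

```bash
python3 -m inch '[{"ax":0,"ay":0,"az":0,"dx":0,"dy":0,"dz":-5,"gripper":0},{"ax":0,"ay":0,"az":0,"dx":0,"dy":0,"dz":-25,"gripper":0},{"ax":0,"ay":0,"az":0,"dx":0,"dy":0,"dz":-45,"gripper":0},{"ax":0,"ay":0,"az":0,"dx":0,"dy":0,"dz":-45,"gripper":0},{"ax":0,"ay":0,"az":0,"dx":0,"dy":0,"dz":-45,"gripper":0},{"ax":0,"ay":0,"az":0,"dx":-20,"dy":20,"dz":-35,"gripper":0},{"ax":0,"ay":0,"az":0,"dx":-20,"dy":20,"dz":-35,"gripper":0},{"ax":0,"ay":0,"az":0,"dx":-20,"dy":20,"dz":-20,"gripper":0}]'
python3 -m inch '[{"ax":0,"ay":0,"az":0,"dx":-20,"dy":20,"dz":0,"gripper":0},{"ax":0,"ay":0,"az":0,"dx":-20,"dy":8,"dz":0,"gripper":0},{"ax":0,"ay":0,"az":0,"dx":0,"dy":0,"dz":0,"gripper":0},{"ax":0,"ay":0,"az":0,"dx":0,"dy":0,"dz":0,"gripper":0}]'
python3 - <<'E'
from h import *
c=snap('wrist','w4');o=robot.get_obs(); print(o['time'],o['position'],o['tool_rot'],o['ft_force'])
E
```

```text
time: 9.6
position: [0.5091, 0.0249, 0.3027]
tool_rot: [0.005, 1.0, -0.001, 0.001]
ft_force: [1.3, -0.8, 0.3]
grip_width: 0.0006
time: 10.0
position: [0.5474, 0.0521, 0.2988]
tool_rot: [0.005, 1.0, -0.0, -0.002]
ft_force: [-0.1, -0.2, -0.3]
grip_width: 0.0001
10.05 [0.54714001 0.05192892 0.29888389] [ 4.96158470e-03  9.99985843e-01 -1.61065874e-04 -1.91581128e-03] [4.12394429e-04 3.28887306e-01 6.88458710e-01]
```

View pics/w4.png

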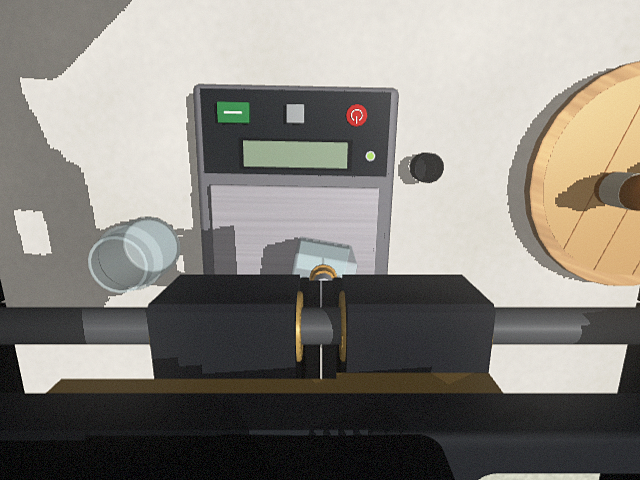

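The collar shows at (322,270) and the sprayer is partly hidden by the fingers. I'll back up 30 mm and look again.

```bash
python3 -m inch '[{"ax":0,"ay":0,"az":0,"dx":15,"dy":0,"dz":0,"gripper":0},{"ax":0,"ay":0,"az":0,"dx":15,"dy":0,"dz":0,"gripper":0},{"ax":0,"ay":0,"az":0,"dx":0,"dy":0,"dz":0,"gripper":0},{"ax":0,"ay":0,"az":0,"dx":0,"dy":0,"dz":0,"gripper":0},{"ax":0,"ay":0,"az":0,"dx":0,"dy":0,"dz":0,"gripper":0}]'
python3 - <<'E'
from h import *
c=snap('wrist','w5');o=robot.get_obs(); print(o['time'],o['position'],o['tool_rot'],o['ft_force'])
im=cv2.imread('pics/w5.png')[180:280,250:390]; cv2.imwrite('pics/w5c.png',cv2.resize(im,None,fx=5,fy=5,interpolation=cv2.INTER_CUBIC))
E
```

```text
time: 10.55
position: [0.5193, 0.0522, 0.3]
tool_rot: [0.005, 1.0, -0.0, 0.0]
ft_force: [0.1, -0.5, 0.5]
grip_width: 0.0005
10.6 [0.51938778 0.05224655 0.29991804] [ 5.12435123e-03  9.99986833e-01 -6.19552426e-05  2.66913646e-04] [ 0.04379383  0.33853342 -0.07295073]
```

View pics/w5c.png

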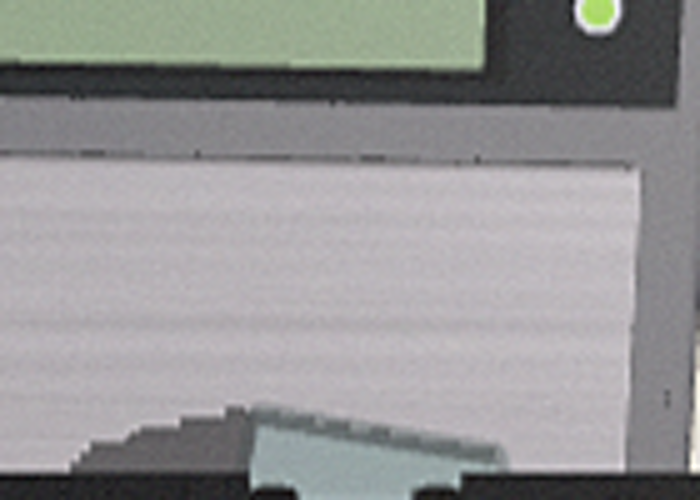

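Wrong way: image up is toward the robot. I'll go forward to over the bottle instead.

```bash
python3 -m inch '[{"ax":0,"ay":0,"az":0,"dx":-25,"dy":0,"dz":0,"gripper":0},{"ax":0,"ay":0,"az":0,"dx":-25,"dy":0,"dz":0,"gripper":0},{"ax":0,"ay":0,"az":0,"dx":-27,"dy":0,"dz":0,"gripper":0},{"ax":0,"ay":0,"az":0,"dx":0,"dy":0,"dz":0,"gripper":0},{"ax":0,"ay":0,"az":0,"dx":0,"dy":0,"dz":0,"gripper":0},{"ax":0,"ay":0,"az":0,"dx":0,"dy":0,"dz":0,"gripper":0}]'
python3 - <<'E'
from h import *
c=snap('wrist','w6');o=robot.get_obs(); print(o['time'],o['position'],o['tool_rot'],o['ft_force'])
im=cv2.imread('pics/w6.png')[160:280,250:390]; cv2.imwrite('pics/w6c.png',cv2.resize(im,None,fx=5,fy=5,interpolation=cv2.INTER_CUBIC))
E
```

```text
time: 11.2
position: [0.595, 0.0519, 0.2995]
tool_rot: [0.005, 1.0, 0.0, -0.001]
ft_force: [0.5, -0.4, 0.1]
grip_width: 0.0004
11.25 [0.59494685 0.05191479 0.29969604] [ 4.87722254e-03  9.99987941e-01  4.38394233e-05 -5.72743809e-04] [-0.1944826  -0.02223144 -0.67294962]
```

View pics/w6c.png

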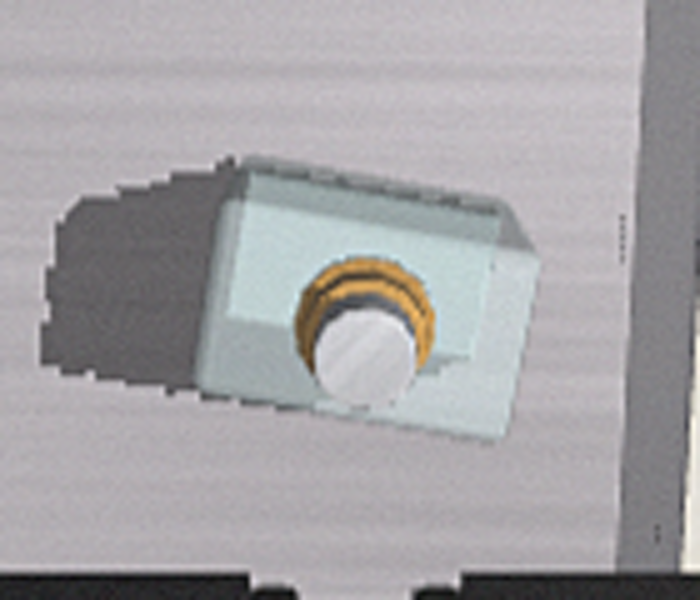

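Sprayer top is centred at crop (366,357), which is pixel (323.2,231.4).

```bash
python3 - <<'E'
from h import *
c=pickle.load(open('w6.pkl','rb')); u,v=323.1,231.2
p,d=ray(c,u,v); dz=c['depth'][231,323]; print(onz(c,u,v,.151),p+d*dz)
u,v=250+258/5,160+0; 
E
```

```text
[0.59607859 0.05483112 0.151     ] [0.5961409  0.0548326  0.15071447]
```

```bash
python3 -m inch '[{"ax":0,"ay":0,"az":0,"dx":-1.5,"dy":2,"dz":20,"gripper":0},{"ax":0,"ay":0,"az":0,"dx":0,"dy":0,"dz":35,"gripper":0},{"ax":0,"ay":0,"az":0,"dx":0,"dy":0,"dz":35,"gripper":0},{"ax":0,"ay":0,"az":0,"dx":0,"dy":0,"dz":25,"gripper":0},{"ax":0,"ay":0,"az":0,"dx":0,"dy":0,"dz":15,"gripper":0},{"ax":0,"ay":0,"az":0,"dx":0,"dy":0,"dz":9,"gripper":0},{"ax":0,"ay":0,"az":0,"dx":0,"dy":0,"dz":0,"gripper":0},{"ax":0,"ay":0,"az":0,"dx":0,"dy":0,"dz":0,"gripper":0}]'
python3 ff.py
python3 - <<'E'
from h import *
for n,b in(('scene',(280,180,420,310)),('top',(230,210,380,325)),('wrist',(240,200,400,320))):
    c=snap(n,n+'7'); im=cv2.imread(f'pics/{n}7.png')[b[1]:b[3],b[0]:b[2]]; cv2.imwrite(f'pics/{n}7c.png',cv2.resize(im,None,fx=4,fy=4,interpolation=cv2.INTER_CUBIC))
E
```

```text
time: 12.05
position: [0.5978, 0.0538, 0.1617]
tool_rot: [0.005, 1.0, -0.0, 0.001]
ft_force: [-0.2, -0.8, -0.4]
grip_width: 0.0005
[ 0.5  0.6  0.4  0.3  0.6 -0.2] 0.36535839120462127 [0.59779927 0.05380052 0.16164385]
```

View pics/scene7c.png

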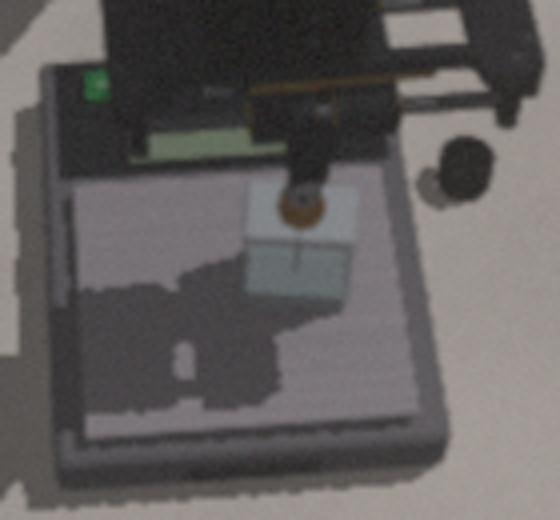

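View pics/wrist7c.png

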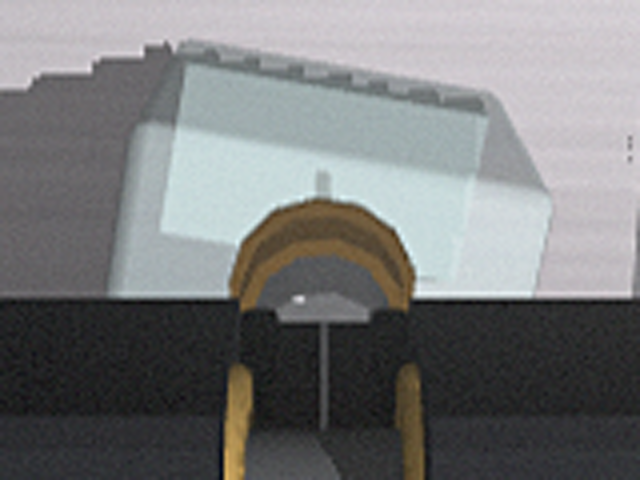

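The fingers are centred sideways over the sprayer. I'll nudge back 1.5 mm in x and descend in steps.

```bash
python3 -m inch '[{"ax":0,"ay":0,"az":0,"dx":1.5,"dy":0,"dz":4,"gripper":0},{"ax":0,"ay":0,"az":0,"dx":0,"dy":0,"dz":4,"gripper":0},{"ax":0,"ay":0,"az":0,"dx":0,"dy":0,"dz":0,"gripper":0},{"ax":0,"ay":0,"az":0,"dx":0,"dy":0,"dz":0,"gripper":0},{"ax":0,"ay":0,"az":0,"dx":0,"dy":0,"dz":2,"gripper":0},{"ax":0,"ay":0,"az":0,"dx":0,"dy":0,"dz":2,"gripper":0},{"ax":0,"ay":0,"az":0,"dx":0,"dy":0,"dz":0,"gripper":0},{"ax":0,"ay":0,"az":0,"dx":0,"dy":0,"dz":0,"gripper":0}]'; python3 ff.py
```

```text
time: 13.3
position: [0.5962, 0.0538, 0.1494]
tool_rot: [0.005, 1.0, -0.0, 0.0]
ft_force: [-0.2, 0.3, 4.8]
grip_width: 0.0008
[4.7 4.9 4.9 4.3 4.8 4.6] 4.71321473918756 [0.59617609 0.05381753 0.14908428]
```

```bash
python3 -m inch '[{"ax":0,"ay":0,"az":0,"dx":0,"dy":0,"dz":1.5,"gripper":0},{"ax":0,"ay":0,"az":0,"dx":0,"dy":0,"dz":1.5,"gripper":0},{"ax":0,"ay":0,"az":0,"dx":0,"dy":0,"dz":1,"gripper":0},{"ax":0,"ay":0,"az":0,"dx":0,"dy":0,"dz":0,"gripper":0},{"ax":0,"ay":0,"az":0,"dx":0,"dy":0,"dz":0,"gripper":0}]'; python3 ff.py
```

```text
time: 14.1
position: [0.5962, 0.0538, 0.1454]
tool_rot: [0.005, 1.0, -0.0, 0.0]
ft_force: [-1.1, -0.3, 7.7]
grip_width: 0.0004
[7.  6.6 7.1 7.2 7.3 7.1] 7.038668141554432 [0.59620757 0.05381474 0.14540943]
```

```bash
python3 -m inch '[{"ax":0,"ay":0,"az":0,"dx":0,"dy":0,"dz":1,"gripper":0},{"ax":0,"ay":0,"az":0,"dx":0,"dy":0,"dz":0,"gripper":0},{"ax":0,"ay":0,"az":0,"dx":0,"dy":0,"dz":0,"gripper":0}]'; python3 ff.py
```

```text
time: 14.7
position: [0.5962, 0.0538, 0.1445]
tool_rot: [0.005, 1.0, -0.0, 0.0]
ft_force: [-0.8, 0.5, 8.8]
grip_width: 0.0005
[7.5 8.5 7.2 7.7 7.5 7.3] 7.60107489668905 [0.59620359 0.05382184 0.14452722]
```

It is essentially at full stroke, at 7.6 N. Now I'll release straight up, back the arm away and verify.

```bash
python3 -m inch '[{"ax":0,"ay":0,"az":0,"dx":0,"dy":0,"dz":-3,"gripper":0},{"ax":0,"ay":0,"az":0,"dx":0,"dy":0,"dz":-4,"gripper":0},{"ax":0,"ay":0,"az":0,"dx":0,"dy":0,"dz":-10,"gripper":0},{"ax":0,"ay":0,"az":0,"dx":0,"dy":0,"dz":-35,"gripper":0},{"ax":0,"ay":0,"az":0,"dx":0,"dy":0,"dz":-40,"gripper":0},{"ax":0,"ay":0,"az":0,"dx":0,"dy":0,"dz":-40,"gripper":0},{"ax":0,"ay":0,"az":0,"dx":0,"dy":0,"dz":-23,"gripper":0},{"ax":0,"ay":0,"az":0,"dx":0,"dy":0,"dz":0,"gripper":0}]'
python3 -m inch '[{"ax":0,"ay":0,"az":0,"dx":0,"dy":0,"dz":0,"gripper":0},{"ax":0,"ay":0,"az":0,"dx":0,"dy":0,"dz":0,"gripper":0},{"ax":0,"ay":0,"az":0,"dx":0,"dy":0,"dz":0,"gripper":0}]'
python3 - <<'E'
from h import *
c=snap('wrist','w8'); p,d=ray(c,323,231); print(c['depth'][231,323],robot.get_obs()['position'],robot.get_obs()['time']); print(p+d*c['depth'][231,323])
snap('scene','s8')
im=cv2.imread('pics/s8.png')[180:310,280:420]; cv2.imwrite('pics/s8c.png',cv2.resize(im,None,fx=5,fy=5,interpolation=cv2.INTER_CUBIC))
E
```

```text
time: 15.8
position: [0.5978, 0.0538, 0.3028]
tool_rot: [0.005, 1.0, -0.0, 0.004]
ft_force: [0.8, -0.1, 0.7]
grip_width: 0.0008
time: 16.1
position: [0.5948, 0.0539, 0.2967]
tool_rot: [0.005, 1.0, 0.0, -0.002]
ft_force: [0.1, 0.9, -0.1]
grip_width: 0.0001
0.3162501 [0.59498595 0.05391148 0.29699008] 16.15
[0.59497981 0.05677175 0.14956369]
```

View pics/w8.png

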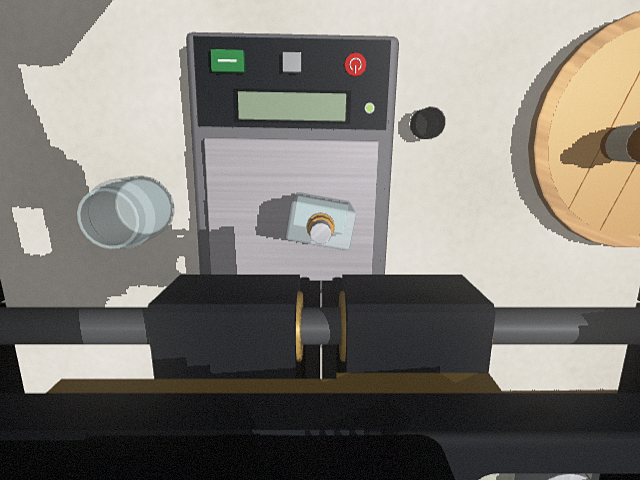

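View pics/s8c.png

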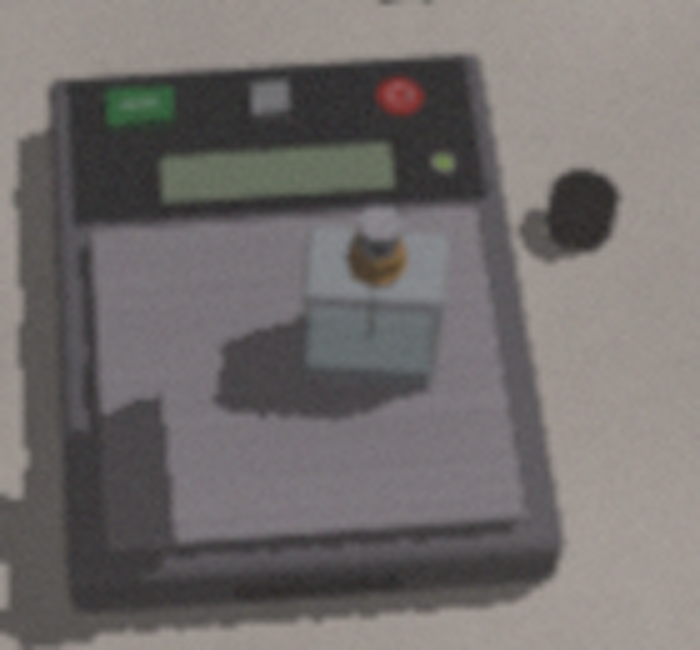

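The bottle is where it started (sprayer at scene crop (380,222), same as before). The sprayer is back up, red is down, and green and grey are up. Handing in.

```bash
python3 -c "
from rig import robot
o=robot.get_obs();print(o['time'],o['joint_velocities'].round(3),o['ft_force'].round(2));print(robot.hand_in())"
```

```text
16.2 [ 0.    -0.005 -0.01  -0.001  0.001 -0.001] [-0.28  0.73 -1.02]
the job is handed in; nothing more can be done
None
```

The spray-dose check was started in the order you asked and handed in at 16.2 s, with the gripper about 15 cm above the bottle and touching nothing. `hand_in` gives no verdict, so these results rest on force readings and pictures.

| Step | Control | Measured force | Result |
|---|---|---|---|
| 1 | Red power key | about 8 N | bottomed out and stayed down |
| 2 | Green tare key | about 5.6 N | about 4.5 mm of travel (the tap registers at 2.5 mm), then sprang back up |
| 3 | Sprayer | about 7.6 N | about 6.7 mm of its 7 mm stroke (5 mm counts as full), then sprang back up |

- **Final pictures:** the red key is down and the green and grey keys are up. The bottle and cap are at the same place in the scene view as at the start. The jar and turntable look undisturbed. I did not re-measure the tin or the bottles on the turntable, but the arm stayed well clear of them.
- **Disagreements:** the cameras differed by 1–3 mm on the sprayer and up to about 5 mm on the red key, so I averaged them and checked the fingertips over each target before pressing. The sprayer's height read 1.1 mm lower after the press than before (149.6 against 150.7 mm), while the arm was still settling, and it looks fully up in the picture.
- **Not confirmed:** I could not tell from the pictures whether the scale came on, because the display and its indicator light look the same as before the press.

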